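Unlock a quoin with its key and lift the lino block out of the chase

TASK

Take the red-handled quoin key from its wooden stand, push it fully home in the slot of the quoin and turn it anticlockwise (seen from above) as far as it goes, so that the lino block is released. The key belongs back upright in its stand, and the freed block, lifted out of the chase, flat and carved face up in the white tray, set down gently. Do not pull the block up before the quoin is released, and leave the other tools and materials where they are.

Things in the scene. Friction and masses are not known exactly. Their poses are not given: they have to be found in the camera images.
- key: Quoin key, loose, 0.16 kg, upright. Origin: bottom centre of its tang; z up the shaft, x along the handle and the tang's wide side (half turn: the same). Upwards: steel tang 16 (x) x 6 (y) x 12 mm, lowest 4 mm tapering to 11.6 x 2.6; collar 24 mm in diameter, z 12 to 16.5; shaft 12 mm in diameter; red bar handle 62 (x) x 12 (y) mm, z 70 to 86: grasp it from above, near its middle, across the 12 mm.
- slot (a point): Centre of the slot's mouth on top of the quoin's socket, 23.5 mm above the table; turns with the socket; z up, x along the slot. Slot 18 (x) x 8 (y) mm, 13 deep: 1 mm of play round the tang. The key is fully home when its collar rests on the socket, its tang's bottom 12 mm below this point. The socket is a brass disc of 34 mm with a dark dot, in a bright steel bar 96 x 38 mm.
- quoin (a joint): Turn of the quoin's socket, rad, growing anticlockwise seen from above: 0 to 0.3 at the start (locked), stop at 1.4. It stays where it is left; friction 0.25 N m. It draws back a hidden wedge by 2.8 mm per rad; the sprung jaw leaves the block after some 0.6 rad and clears it by 2 mm at the stop. Released above 1.0; the tang has 0.13 rad of free play in the slot.
- block: Mounted lino block, dark green carved face up, 60 (x) x 75 (y) x 21 mm, 0.1 kg, loose; origin: centre of its underside, z up. It lies on the slab in the chase, gripped along y (about 60 N) between jaw and wooden furniture, with some 1.5 mm of play along x. The furniture beside it is 12 mm high, so the top 8 mm of its sides stand free: grasp it from above by the tips, across its 60 mm (x).
- chase: Fixed: marble slab 162 (x) x 242 (y) x 8 mm; on it a dark steel frame 138 x 218 mm, 14 mm high, holding the block, furniture and quoin. Origin: centre of the slab's underside, z up; y from quoin to block. The block's place is at y = +4.5 mm, z = 8 mm, the socket at y = -76.8 mm. Besides block and key nothing on it is over 24 mm above the table.
- stand: The key's stand, fixed: wooden block, foot 80 (x) x 70 (y) mm, 30 mm high. Origin: centre of its underside, z up. In the middle of its top a hole right through, 20 mm (x) by 14 mm (y). The key stands in it with the collar resting on the top, its tang's bottom 18 mm and the handle's top 104 mm above the table, the tang's wide side along x.
- tray: Wash-up tray, fixed: white enamel, blue rim. Outside 180 (x) x 140 (y) mm, inside 174 x 134 mm. Origin: centre of its underside on the table, z up; the floor's upper face is 3 mm, the rim 18 mm above the table. Tray and chase lie on opposite sides of the stand, either way round.
- baren: Bystander: round wooden rubbing disc with a knob, 108 mm in diameter, 48 mm high; origin: centre of its underside.
- paste: Bystander: paste pot with a red lid, 58 mm in diameter, 50 mm high; origin: centre of its underside.
- tape: Bystander: roll of yellowish masking tape lying flat, 104 mm in diameter, 25 mm high; origin: centre of its underside.
- gouge: Bystander: lino cutter with a pear-shaped wooden handle, 96 x 30 x 27 mm, lying on the table; origin: centre of its underside.
- other_block: Bystander: another mounted lino block, brown face, 95 x 65 x 21 mm, lying free on the table; not the one to take; origin: centre of its underside.
Not all that is in view belongs to the job. Of the things shaped like the key, the bare steel one is meant.

How it is judged:
By the outcome, as a careful person would: the job done as asked, in the order asked, and still so for the second after the job is handed in, with the robot touching nothing.
It also fails if it takes over 72 s, if anything falls off the work surface, if the arm or the gripper's body presses on something with over 40 N, if the wrist force passes 120 N, or if a joint passes its speed limit or range.

ROBOT

A 7-joint arm with a two-finger parallel gripper is mounted at the origin on the work surface; the furniture and walls round the work are solid. World frame = base frame: x ahead of the robot, y to its left, z up, the work surface at z = 0. Lengths are in m, angles in degrees, forces in N, time in s.
With the tool pointing down it reaches from about 0.35 to 0.775 m from the base axis. Payload 3.1 kg.
Tool frame: the origin (TCP) lies on the centre line of the jaws, within the pads' length; the fingertips stand 17 mm ahead of it and the grasp point (between the pads) lies 2 mm behind it (robot.tip_reach is the distance from the TCP to the fingertips, in m); z points along the fingers, y is the line along which they close (so a half turn about z gives the same grasp; the last joint's range is limited). The gripper opens to 85 mm and grips with 20 to 120 N. Pads are 22 mm wide; open, the fingers measure 114 mm over their backs; the gripper's body (76 mm by 85 mm) begins 54 mm behind the grasp point. The pads swing forward as they close: fully open they stand 13 mm farther back than shut.
Start: joints at [-66.904, 17.813, 0.802, 86.603, -0.252, 75.585, -1.558], TCP at [0.237, 0.497, 0.21] pointing down, gripper open.
Joint ranges: [-154.91, 154.91], [-16.99, 109.72], [-72.82, 74.43], [7.12, 147.25], [-82.49, 262.49], [11.32, 116.49], [-174.64, 174.64]. Speed limits (degrees/s): [159.86, 159.86, 180, 180, 180, 180, 180].

INTERFACE

Orientations are given as [roll, pitch, yaw] about the fixed x, y, z axes, in that order (R = Rz(yaw) Ry(pitch) Rx(roll)).
In Python, from station import robot, fingers, vision, workorder, recognise gives the robot as it stands. Calls block until the motion is done:
- robot.move_to(position, orientation): joint-space move of the TCP to a pose.
- robot.line_to(position, orientation=None, velocity=0.15, f_stop=None): straight line of the TCP; orientation=None keeps the orientation; velocity is the mean speed in m/s. With f_stop (N) it stops when the force on the tool has changed by that much, and returns True; else False.
- robot.move_j(angles): joint-space move.
- fingers.gripper_to(opening, force=None): opening from 0.0 (shut) to 1.0 (fully open); force is the grip in N (None keeps the last); returns when the fingers have stopped.
- robot.pause(seconds).
- robot.inverse_kinematics(position, orientation): joint angles nearest the present ones, or None.
- vision.grab_frame(name): name is "side" or "top"; returns the picture (480x640x3 uint8, red, green, blue); there is no depth.
- vision.calibration(name): a dict with "mtx" (3x3 intrinsics, pixels), "k1" (the pictures are not rectified: a ray, as slopes to the right and down, at radius r is drawn at 1 + k1 r^2 times it, then the intrinsics apply), "extrinsics" (4x4, takes a point from world to camera coordinates). Camera axes: x right, y up, looking along -z (the intrinsics and any distortion apply to the point x, -y, -z); pixel columns grow to the right and rows downward; lengths in m; the calibration is good to about 2 mm. A picture is of the moment at which its call begins. calibration takes no time and is no camera call.
A pose or a line that the arm cannot do raises robot.PlanningError and nothing moves.
- workorder.close_job(): hands the job in; it is judged then, once.
Trained networks look in the newest picture that a camera, given by its name, has taken for a name from the list of things; names that differ only in an ending like _2 or _b are one class to them, and where a whole thing is asked for, a point or a joint stands for the part that bears it (a point fixed in the world has none). Each returns a list of dicts, best first, with "p" (0 to 1); they miss things now and then, are a little off and sometimes report something else, mostly with a low value. They report only what shows in the picture. A call takes as long as a camera call. They do not tell look-alikes from the thing itself.
- recognise(label, camera): "rect" ([centre column, centre row, width, height] in pixels, round what is visible of it).
Readings, each from a call of its own:
- robot.current_time_s(): time.
- robot.current_joint_positions(): joint angles.
- robot.current_dq(): joint speeds.
- robot.current_joint_torque(): joint torques, N m.
- robot.current_tool_pos(): TCP position.
- robot.current_eef_rot(): TCP orientation.
- robot.current_contact_force(): force on the tool from outside, world axes, zero at the start.
- robot.current_torque(): the same for the moment, N m.
- robot.current_finger_gap(): opening from 0.0 (shut) to 1.0 (fully open).
- robot.current_gripper_force(): force on a finger pad.
Only numpy, scipy, OpenCV 4.12 (cv2) and the standard library are available. Lean on these libraries where they do the work, as an engineer would, in place of code of your own. Each camera call takes 0.05 s, during which the arm holds its last target. There are 200 camera calls.

## Working session

There is one attempt and no reset: what is moved stays moved. The work goes in short steps, each a Python script; the robot and the scene stay as the last script left them, time stands still between calls to the robot, and variables do not carry over. Pictures are saved under pics/ and viewed, at most 10 in all, crops included, and the job is handed in when it is done.

```bash
mkdir -p pics; ls; cat > h.py <<'E'
import numpy as np, cv2
from station import robot, fingers, vision, workorder, recognise
def undist(cal,px):
    K=np.array(cal["mtx"]);k=cal["k1"]
    d=(np.array(px,float)-[K[0,2],K[1,2]])/[K[0,0],K[1,1]]
    u=d.copy()
    for _ in range(30): u=d/(1+k*(u@u))
    return u
def ray(name,px):
    cal=vision.calibration(name);E=np.array(cal["extrinsics"])
    u=undist(cal,px); R=E[:3,:3];o=-R.T@E[:3,3]
    v=R.T@np.array([u[0],-u[1],-1.]); return o,v/np.linalg.norm(v)
def at_z(name,px,z):
    o,v=ray(name,px); return o+v*(z-o[2])/v[2]
def tri(p1,p2,a="top",b="side"):
    o1,v1=ray(a,p1);o2,v2=ray(b,p2)
    s=np.linalg.lstsq(np.c_[v1,-v2],o2-o1,rcond=None)[0]
    A=o1+v1*s[0];B=o2+v2*s[1]; return (A+B)/2,np.linalg.norm(A-B)
def proj(name,P):
    cal=vision.calibration(name);E=np.array(cal["extrinsics"]);K=np.array(cal["mtx"])
    c=E[:3,:3]@np.array(P)+E[:3,3]; u=np.array([c[0],-c[1]])/-c[2]
    u=u*(1+cal["k1"]*(u@u)); return K[[0,1],[0,1]]*u+K[[0,1],2]
def save(img,f): cv2.imwrite("pics/"+f,cv2.cvtColor(img,cv2.COLOR_RGB2BGR))
E
python3 - <<'E'
from h import *
for n in("top","side"):
    save(vision.grab_frame(n),n+"0.png"); c=vision.calibration(n)
    E=np.array(c["extrinsics"]);print(n,np.round(c["mtx"],1).tolist(),c["k1"],np.round(-E[:3,:3].T@E[:3,3],3))
    for l in("key","slot","block","chase","stand","tray","other_block"):
        print(l,[(round(r["p"],2),np.round(r["rect"],1).tolist()) for r in recognise(l,n)[:3]])
E
```

```text
pics
top [[531.7, 0.0, 327.4], [0.0, 531.7, 234.6], [0.0, 0.0, 1.0]] 0.016915004578683758 [ 0.441 -0.049  1.542]
key [(0.6, [322.5, 274.2, 11.3, 19.5]), (0.57, [310.8, 315.0, 16.8, 15.0]), (0.5, [276.2, 290.1, 26.4, 9.6])]
slot []
block [(0.85, [419.4, 253.9, 24.4, 19.7])]
chase [(0.57, [419.1, 255.8, 95.4, 69.5])]
stand [(0.67, [321.5, 273.9, 30.3, 33.5])]
tray [(0.65, [208.6, 272.5, 49.7, 64.8])]
other_block [(0.66, [433.9, 194.8, 29.7, 36.4]), (0.39, [321.1, 273.6, 10.2, 22.3])]
side [[478.5, 0.0, 326.1], [0.0, 478.5, 240.9], [0.0, 0.0, 1.0]] -0.12505636477875498 [0.565 0.926 0.637]
key [(0.73, [374.2, 244.3, 27.6, 37.6]), (0.66, [371.4, 302.1, 36.1, 20.8]), (0.64, [426.5, 256.9, 21.2, 34.8])]
slot [(0.47, [340.0, 193.2, 2.3, 0.9])]
block [(0.63, [345.4, 205.2, 26.9, 15.6])]
chase [(0.77, [349.7, 211.8, 65.6, 49.8])]
stand [(0.92, [373.7, 261.6, 38.2, 31.5])]
tray [(0.8, [381.6, 365.2, 92.8, 68.0]), (0.57, [375.8, 243.4, 26.8, 34.8])]
other_block []
```

View pics/top0.png

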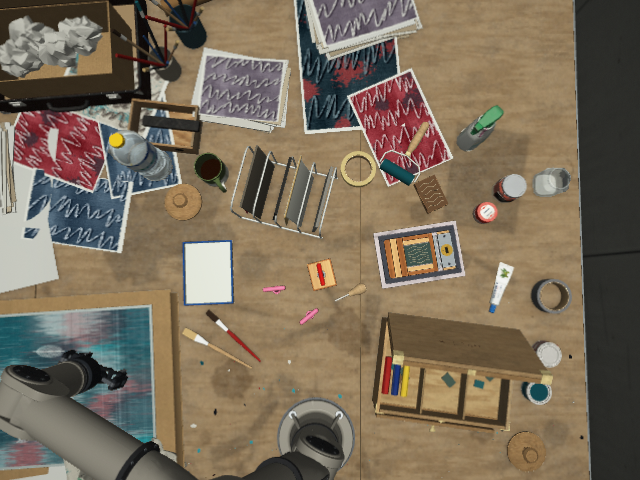

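View pics/side0.png

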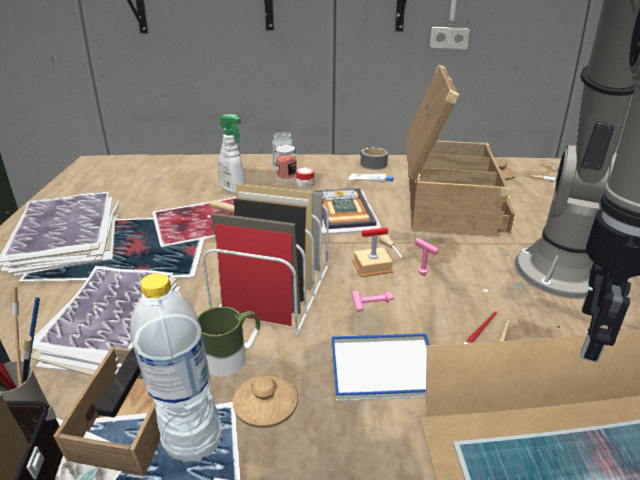

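The top view shows the tray at (208,272), the stand with the red key at (321,274) and the chase at (419,255) with its brass socket near (446,249). Pink look-alike keys lie at (273,290) and (309,316). An open box stands at (460,370) with its lid raised, and a plate rack at (285,190). In the side view the key is at (374,244) and the chase at (350,210). I'll enlarge these.

```bash
python3 - <<'E'
import cv2,numpy as np
t=cv2.imread("pics/top0.png");s=cv2.imread("pics/side0.png")
f=lambda i,x,y,w,h,k:cv2.resize(i[y:y+h,x:x+w],None,fx=k,fy=k,interpolation=cv2.INTER_CUBIC)
a=f(t,368,215,100,75,8); cv2.imwrite("pics/ct.png",a)
b=f(s,315,180,100,75,8); cv2.imwrite("pics/cs.png",b[:,:])
c=np.hstack([f(t,300,250,40,50,10),f(s,350,225,40,50,10)]); cv2.imwrite("pics/ck.png",c)
E
```

```text
(no output)
```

View pics/ct.png

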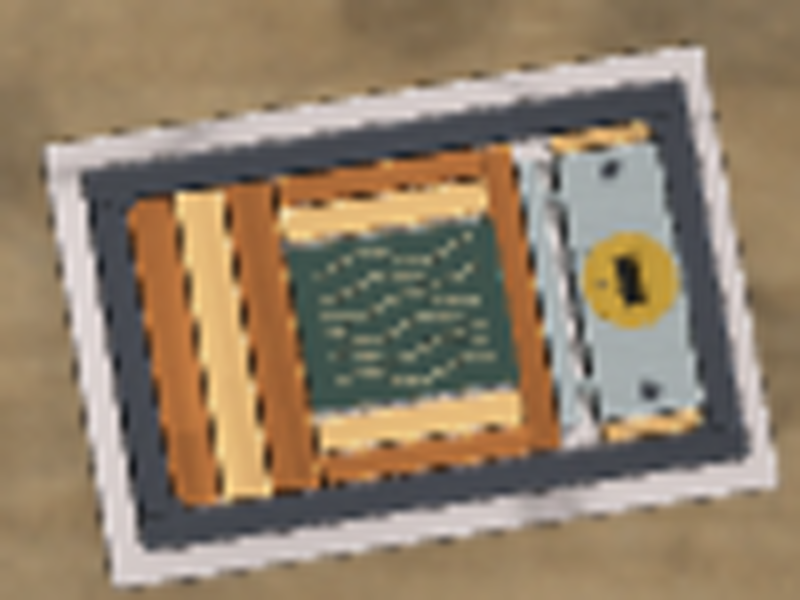

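View pics/cs.png

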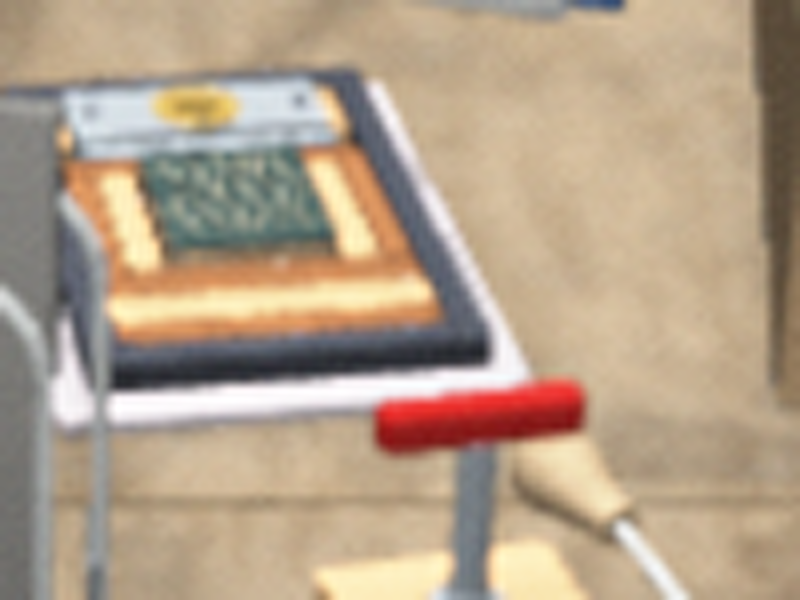

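View pics/ck.png

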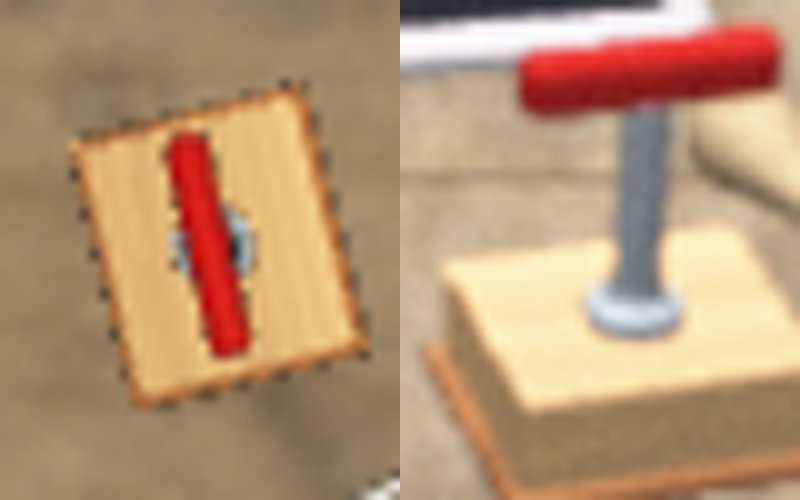

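The crops show the brass socket at top crop (630,280), with its slot tilted slightly from the chase's x, and the block at (405,312). The key stands upright in the stand, its handle at top px (320.9,274.5). Next I'll measure these.

```bash
cat > m.py <<'E'
from h import *
def mask_c(img,f,roi):
    x,y,w,h=roi; c=img[y:y+h,x:x+w].astype(float); m=f(c[...,0],c[...,1],c[...,2])
    n,l,s,ce=cv2.connectedComponentsWithStats(m.astype(np.uint8)); 
    i=1+np.argmax(s[1:,4]); yy,xx=np.nonzero(l==i); return np.array([xx.mean()+x,yy.mean()+y]),len(xx),np.c_[xx+x,yy+y]
red=lambda r,g,b:(r>130)&(g<70)&(b<70)
brass=lambda r,g,b:(r>130)&(g>100)&(b<90)&(r-b>80)
E
python3 - <<'E'
from m import *
T=vision.grab_frame("top");S=vision.grab_frame("side")
rt,n,pt=mask_c(T,red,(300,250,40,50));rs,n2,ps=mask_c(S,red,(350,220,50,40))
print("handle",rt,n,rs,n2,tri(rt,rs), at_z("top",rt,.104))
w=np.array([at_z("top",p,.104)[:2] for p in pt]);ev,V=np.linalg.eigh(np.cov(w.T));a=V[:,1];print("handle yaw",np.degrees(np.arctan2(a[1],a[0]))%180,np.sqrt(12*ev))
# socket: fill hull
def sock(img,roi):
    c,n,p=mask_c(img,brass,roi);h=cv2.convexHull(p.astype(np.int32));mm=np.zeros(img.shape[:2],np.uint8);cv2.fillConvexPoly(mm,h,1);yy,xx=np.nonzero(mm);return np.array([xx.mean(),yy.mean()]),mm,len(xx),n
ct,mt,n,_=sock(T,(436,240,24,20));cs,ms,n2,_=sock(S,(330,185,20,16))
print("socket",ct,n,cs,n2,tri(ct,cs),at_z("top",ct,.0235))
# slot: darkness-weighted moments
g=T.astype(float).sum(2);mm=cv2.erode(mt,np.ones((3,3)));yy,xx=np.nonzero(mm)
wt=np.clip(np.percentile(g[yy,xx],75)-g[yy,xx],0,None);wt[wt<60]=0
P=np.array([at_z("top",(x,y),.0235)[:2] for x,y in zip(xx,yy)]);m=(P*wt[:,None]).sum(0)/wt.sum();C=((P-m)*wt[:,None]).T@(P-m)/wt.sum()
ev,V=np.linalg.eigh(C);a=V[:,1];print("slot",m,np.degrees(np.arctan2(a[1],a[0]))%180,np.sqrt(12*ev))
print(T[241:258,438:456].sum(2))
# crops corners
k=lambda x,y:(368+(x+.5)/8-.5,215+(y+.5)/8-.5)
for nm,z,cs_ in(("slab",.008,[(45,148),(703,45),(778,485),(115,587)]),("frame",.022,[(83,172),(684,80),(748,455),(144,548)]),("block",.029,[(286,244),(489,216),(521,386),(315,413)])):
    Q=np.array([at_z("top",k(*c),z)[:2] for c in cs_]);print(nm,Q.mean(0).round(4),[(np.linalg.norm(Q[i]-Q[i-1])*1e3).round(1) for i in range(4)],[np.degrees(np.arctan2(*(Q[i]-Q[i-1])[::-1])).round(1) for i in range(4)])
k=lambda x,y:(300+(x+.5)/10-.5,250+(y+.5)/10-.5)
Q=np.array([at_z("top",k(*c),.03)[:2] for c in [(75,145),(295,88),(365,350),(140,405)]]);print("stand",Q.mean(0),[(np.linalg.norm(Q[i]-Q[i-1])*1e3).round(1) for i in range(4)],[np.degrees(np.arctan2(*(Q[i]-Q[i-1])[::-1])).round(1) for i in range(4)])
ct_,_,p=mask_c(T,lambda r,g,b:(r>200)&(g>200)&(b>200),(175,230,70,85));Q=np.array([at_z("top",q,.003)[:2] for q in p]);print("tray",at_z("top",ct_,.003));r=cv2.minAreaRect(np.float32(Q*1000));print(r)
for a,b in(((388,315),(441,68)),((376,355),(457,97)),((388,315),(457,97)),((376,355),(413,180))): print("lid",tri(a,b))
print("rack",tri((265,148),(213,218)),tri((262,148),(295,220)),tri((330,165),(320,190)))
E
```

```text
handle [320.37931034 274.13793103] 87 [374.33587786 231.88549618] 131 (array([ 0.45534363, -0.01531404,  0.09340505]), np.float64(0.0009508837405974483)) [ 0.45570669 -0.01561526  0.104     ]
handle yaw 13.172119493595602 [0.01081091 0.0583661 ]
socket [446.20183486 249.51376147] 109 [339.22222222 193.        ] 9 (array([ 0.52722918, -0.37264271,  0.02054088]), np.float64(0.002681169206564373)) [ 0.52839868 -0.37211826  0.0235    ]
slot [ 0.5281957  -0.37217677] 12.622748343352072 [0.00919332 0.0175324 ]
[[281 510 517 515 513 514 509 508 513 514 514 518 514 366 229 223 226 226]
 [196 527 514 515 514 516 509 509 509 507 504 509 507 515 248 225 228 228]
 [129 520 507 503 505 507 513 516 516 514 513 510 511 532 187 217 226 230]
 [161 508 514 514 511 508 463 430 439 421 442 495 536 524 286 231 221 228]
 [261 519 516 516 476 432 415 419 413 404 400 420 467 511 311 232 222 226]
 [373 332 485 416 419 415 413 413 354 342 392 404 416 461 371 239 224 228]
 [381 322 506 431 409 419 341 170 146 262 388 402 407 408 495 260 223 230]
 [384 324 510 410 407 417 402 122  98 132 391 404 410 401 463 293
[... 1423 characters left out ...]
3     ]
((461.5865783691406, 311.6872863769531), (171.893798828125, 127.34164428710938), 1.6240020990371704)
lid (array([ 0.34142608, -0.15732131,  0.43200933]), np.float64(0.05621824107922278))
lid (array([ 0.27590015, -0.14249496,  0.37149488]), np.float64(0.006573675916106038))
lid (array([ 0.31821071, -0.15773972,  0.36919966]), np.float64(0.09626452356602187))
lid (array([ 0.29910942, -0.16678383,  0.15898648]), np.float64(0.09875301293180383))
rack (array([0.77882988, 0.12640963, 0.20330934]), np.float64(0.0044836543968265865)) (array([0.69512317, 0.13286171, 0.22356367]), np.float64(0.14828844718388223)) (array([ 0.65346458, -0.03433248,  0.20752514]), np.float64(0.15391459465680377))
```

The measurements agree with each other:

| Item | Position / height | Yaw |
|---|---|---|
| Chase | (.516, -.296) | 9° |
| Socket | (.528, -.372) | slot about 13° |
| Key handle | (.4555, -.0155), mid-height .093 | 13° |
| Tray | (.461, .312) | 1.6° |
| Box lid top | z about .37 | – |

The box lid is near the arm's path, so I'll estimate link heights from IK and check the joint ranges before grasping the key.

```bash
python3 - <<'E'
from h import *
ik=robot.inverse_kinematics
A=[];B=[];Cc=[]
for r in(.45,.55,.6,.65):
  for z in(.1,.2,.3):
    a=np.radians(64.5);q=ik([r*np.cos(a),r*np.sin(a),z],[180,0,0])
    if q is None: continue
    q2,q4=np.radians(q[1]),np.radians(q[3]); s=q2+q4
    if abs(q[2])>3: print("j3",q[2])
    # r = L1 s2+ b c2 + L2 s(s) + e cos(s) + c ; z = L1 c2 - b s2 + L2 cos s - e sin s + d
    A+=[[np.sin(q2),np.cos(q2),np.sin(s),np.cos(s),1,0],[np.cos(q2),-np.sin(q2),np.cos(s),-np.sin(s),0,1]];B+=[r,z]
sol,res,rk,_=np.linalg.lstsq(np.array(A),B,rcond=None);print(sol.round(4),rk,np.abs(np.array(A)@sol-B).max())
for n,p,ys in(("stand",[.4555,-.0155,.094],(13.2,193.2)),("sock",[.528,-.372,.09],(13,93,193,273)),("block",[.5155,-.291,.04],(99,-81)),("tray",[.461,.312,.03],(91.6,-88.4))):
    for y in ys:
        q=ik(p,[180,0,y]);print(n,y,None if q is None else np.round(q,1))
print(robot.current_time_s(),robot.tip_reach)
E
```

```text
j3 22.011780619993598
j3 19.58254215091286
j3 17.77332389325415
j3 26.09076668544059
j3 25.28502007557952
j3 24.447686758168967
j3 27.302987105801215
j3 27.033384619556717
j3 26.60240917055409
j3 28.180478819819456
j3 28.200942180425816
j3 27.98241028562327
[ 0.4364 -0.04    0.4141 -0.0093  0.0479 -0.1113] 6 0.001466440614774911
stand 13.2 [-35.7  15.6  42.4 111.7 -12.5  57.3 -64.4]
stand 193.2 [-26.1  14.   30.5 111.4  -8.5  56.8 111.5]
sock 13 [  3.8  41.9  50.8  81.3 -32.9  72.3 -19.7]
sock 93 [  4.9  41.   48.5  81.2 -31.2  71.7  59.2]
sock 193 [  1.7  43.7  55.4  81.4 -36.3  73.8 162.7]
sock 273 [  -1.8   47.9   64.3   81.5  -43.3   77.3 -112.8]
block 99 [ -9.1  42.8  57.9  94.  -39.2  65.7  67.9]
block -81 [ -12.    46.3   64.3   94.1  -44.4   68.8 -108.3]
tray 91.6 [-48.5  28.6  17.1  99.5 -10.1  53.4 -25.7]
tray -88.4 [-28.2  28.5 -10.3  98.6   6.1  53.4 140.7]
0.9 0.017
```

IK picks the elbow-left posture, which keeps the forearm clear of the lid, and every joint range is fine. Now I'll grasp the key.

```bash
python3 - <<'E'
from m import *
o=[180,0,13.2]
fingers.gripper_to(0.5,60)
robot.move_to([.4555,-.0155,.20],o)
robot.line_to([.4555,-.0155,.094],velocity=.15)
print(robot.current_contact_force())
fingers.gripper_to(0.0,100)
print("gap",robot.current_finger_gap(),robot.current_gripper_force(),robot.current_contact_force())
robot.line_to([.4555,-.0155,.18],velocity=.15)
robot.pause(.2)
print(robot.current_finger_gap(),np.round(robot.current_contact_force(),2),np.round(robot.current_joint_positions(),1),robot.current_time_s(),np.round(robot.current_tool_pos(),4))
S=vision.grab_frame("side")
c=cv2.resize(S[150:300,300:450],None,fx=4,fy=4,interpolation=cv2.INTER_CUBIC);save(c,"lift.png")
E
```

```text
[ 0.60591593 -0.65486734  0.14369527]
gap -0.0024814302217355507 0.0 [ 0.3441497  -0.19917507  0.81303921]
-0.0011843104527051182 [ 0.8  -0.3   0.48] [-37.1   9.2  41.9 104.6  -6.5  68.8 -69.9] 5.6667 [ 0.4546 -0.0155  0.1789]
```

View pics/lift.png

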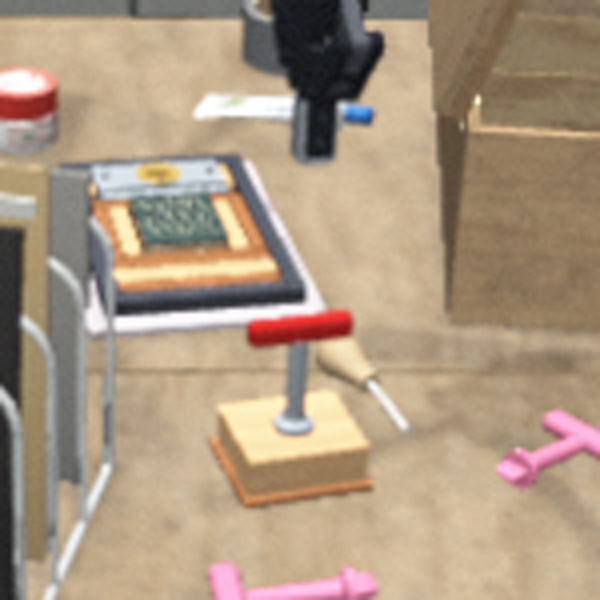

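The gripper shut on nothing (gap 0). The key still stands untouched at crop (300,325) with the fingertips above it at (315,158). I'll compare the projected tip with the picture to find the error.

```bash
python3 - <<'E'
from m import *
print(robot.current_tool_pos(),robot.current_eef_rot())
p=np.array(robot.current_tool_pos())
for dz in(0,.017): print(proj("side",p-[0,0,dz]),proj("top",p-[0,0,dz]))
S=vision.grab_frame("side");T=vision.grab_frame("top")
print("tip seen approx",300+315/4,150+158/4)
rt=mask_c(T,red,(300,250,40,50)) ;rs=mask_c(S,red,(350,220,50,40));print(rt[:2],rs[:2])
print(tri((320.38,274.14),rs[0]))
for h in(.096,): print(proj("side",[.4555,-.0155,h]),proj("top",[.4555,-.0155,.104]))
c=np.hstack([cv2.resize(T[220:320,270:370],None,fx=4,fy=4),cv2.resize(S[140:240,330:430],None,fx=4,fy=4)]);save(c,"dbg.png")
E
```

```text
[ 0.45479821 -0.01550774  0.17912058] [-1.79997559e+02  1.14378162e-01  1.31950890e+01]
[376.58905442 197.86698639] [319.66039715 274.18778537]
[376.13740931 204.82063659] [319.82004382 274.25563606]
tip seen approx 378.75 189.5Traceback (most recent call last):
  File "<stdin>", line 7, in <module>
  File "m.py", line 5, in mask_c
    i=1+np.argmax(s[1:,4]); yy,xx=np.nonzero(l==i); return np.array([xx.mean()+x,yy.mean()+y]),len(xx),np.c_[xx+x,yy+y]
        ~~~~~~~~~^^^^^^^^^
    return _wrapfunc(a, 'argmax', axis=axis, out=out, **kwds)
    return bound(*args, **kwds)
ValueError: attempt to get argmax of an empty sequence
```

```bash
python3 - <<'E'
from m import *
S=vision.grab_frame("side");T=vision.grab_frame("top")
rs=mask_c(S,red,(350,220,50,40));print(rs[:2],proj("side",[.4555,-.0155,.096]))
print(robot.current_time_s())
c=np.hstack([cv2.resize(T[210:310,270:370],None,fx=4,fy=4),cv2.resize(S[140:240,330:430],None,fx=4,fy=4)]);save(c,"dbg.png")
E
```

```text
(array([374.32835821, 232.01492537]), 134) [374.11690031 230.8399031 ]
5.9167
```

View pics/dbg.png

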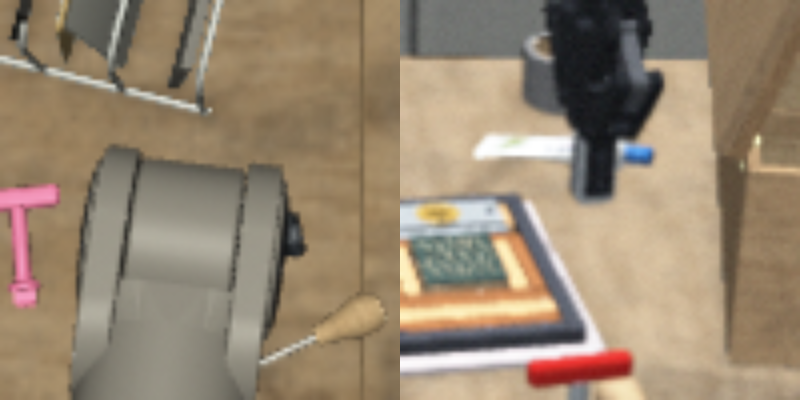

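The fingertip shows at side px (378,189.5), about 37 mm higher than the reported pose implies. I'll check the same thing in the start picture, and the wrist in the top view, from the saved images.

```bash
python3 - <<'E'
from m import *
for p in([.237,.497,.21],[.237,.497,.193],[.237,.497,.206],[.237,.497,.23]): print(p,proj("side",p),proj("top",p))
p=[.4548,-.0155]
for z in(.162,.2,.3,.4): print(z,proj("side",p+[z]),proj("top",p+[z]))
o1=ray("side",(378,189.5))
for y in(-.0155,-.06,-.1):
    o,v=o1;s=(y-o[1])/v[1];print("tip if y",o+v*s)
s=cv2.imread("pics/side0.png");t=cv2.imread("pics/top0.png")
c=np.hstack([cv2.resize(t[330:430,60:160],None,fx=4,fy=4),cv2.resize(s[280:380,540:640],None,fx=4,fy=4)]);cv2.imwrite("pics/start.png",c)
E
```

```text
[0.237, 0.497, 0.21] [579.6609462  354.30105843] [110.90058279 361.77181479]
[0.237, 0.497, 0.193] [575.79824249 363.72882141] [113.73795583 360.71968941]
[0.237, 0.497, 0.206] [578.7445771  356.54634803] [111.57481852 361.52179718]
[0.237, 0.497, 0.23] [584.3124236  342.81907974] [107.46654825 363.04525401]
0.162 [376.13372111 204.87114714] [319.81817709 274.25540501]
0.2 [377.14950839 189.176162  ] [319.45572191 274.10137574]
0.3 [379.92825538 145.14561652] [318.39605492 273.65106329]
0.4 [382.84346206  96.97439138] [317.15107969 273.12201157]
tip if y [ 0.45291063 -0.0155      0.19924918]
tip if y [ 0.44760809 -0.06        0.17853546]
tip if y [ 0.44284176 -0.1         0.15991638]
```

View pics/start.png

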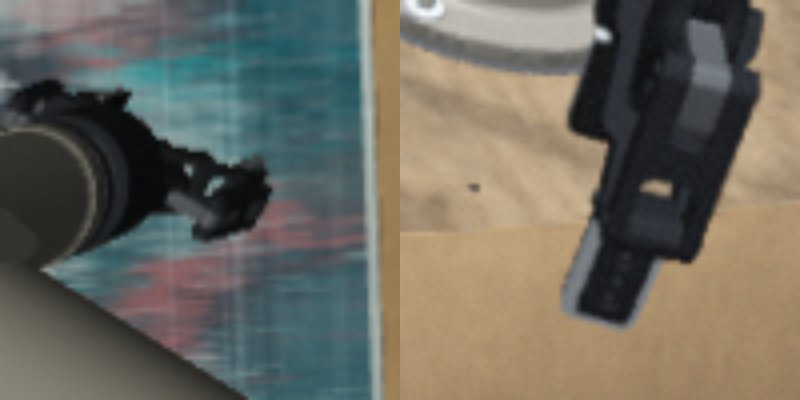

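```bash
python3 - <<'E'
from m import *
o,v=ray("side",(590,360))
for y in(.45,.497,.515,.535,.545):
    print(y,o+v*(y-o[1])/v[1])
for z in(.2,.25,.3): print(z,proj("top",[.257,.534,z]),proj("top",[.217,.46,z]))
# recorded IK consistency: what IK gives for present reported pose vs joints
q=robot.current_joint_positions();print(np.round(q,2),np.round(robot.inverse_kinematics(robot.current_tool_pos(),robot.current_eef_rot()),2),robot.current_finger_gap())
# wide open look, measuring tip in the side picture by difference
a=vision.grab_frame("side").astype(int);robot.line_to([.4555,-.0155,.16]);b=vision.grab_frame("side").astype(int)
d=np.abs(a-b).sum(2)>60;yy,xx=np.nonzero(d);print("changed rows",yy.min(),yy.max(),"cols at low",xx[yy>yy.max()-4].mean(),robot.current_tool_pos(),robot.current_contact_force())
dark=b.sum(2)<230
for r in range(185,215,2): print(r,np.nonzero(dark[r,360:400])[0]+360)
E
```

```text
0.45 [0.18069116 0.45       0.15088554]
0.497 [0.21867732 0.497      0.19895745]
0.515 [0.23322521 0.515      0.21736797]
0.535 [0.24938953 0.535      0.2378241 ]
0.545 [0.25747169 0.545      0.24805217]
0.2 [ 98.02023745 352.91059338] [127.16790405 369.4144693 ]
0.25 [ 88.80265674 355.7935352 ] [119.07852603 372.95219923]
0.3 [ 78.82812348 358.91378472] [110.32382772 376.7813707 ]
[-37.07   9.14  41.96 104.54  -6.52  68.79 -69.91] [-37.08   9.14  41.96 104.54  -6.52  68.79 -69.91] -0.004113080926665204
changed rows 0 253 cols at low 582.0 [ 0.45539115 -0.01557202  0.16013892] [0.05846178 0.52931676 0.68678363]
185 [376 377 378 379 380 381 382]
187 [376 377 378 379 380 381 382]
189 [376 377 378 379 380 381 382]
191 [376 377 378 379 380 381 382]
193 [376 377 378 379 380 381 382]
195 [376 377 378 379 380 381 382]
197 [376 377 378]
199 []
201 []
203 []
205 []
207 []
209 []
211 []
213 []
```

The tip sits about 37–40 mm higher than stated, in both the start and present pictures, so the configured tool length is wrong. A touch on bare table will measure it exactly.

```bash
python3 - <<'E'
from m import *
o=[180,0,13.2]
robot.line_to([.47,.08,.12],velocity=.25)
robot.line_to([.47,.08,.02],velocity=.15,f_stop=6)
r=robot.line_to([.47,.08,-.04],velocity=.03,f_stop=6)
print(r,robot.current_tool_pos(),robot.current_contact_force())
robot.line_to([.47,.08,.10],velocity=.25)
print(robot.current_time_s())
E
```

```text
True [ 0.46995752  0.0799722  -0.02096894] [-1.98621089  0.09540819  6.08362777]
9.6167
```

Confirmed: contact came at reported z = -0.021, so the true TCP is 38 mm above what's reported. I'll grasp again with that correction.

```bash
cat >> m.py <<'E'
DZ=.038
def line(p,yaw=None,**k):
    return robot.line_to([p[0],p[1],p[2]-DZ],None if yaw is None else [180,0,yaw],**k)
def pos():
    p=np.array(robot.current_tool_pos());p[2]+=DZ;return p
E
python3 - <<'E'
from m import *
fingers.gripper_to(0.45,100)
line([.4555,-.0155,.145],velocity=.3)
print(line([.4555,-.0155,.094],velocity=.1,f_stop=8),robot.current_contact_force())
fingers.gripper_to(0.0,110); robot.pause(.2)
print("gap",robot.current_finger_gap(),robot.current_gripper_force(),robot.current_contact_force(),pos())
line([.4555,-.0155,.18],velocity=.15)
robot.pause(.2)
print(robot.current_finger_gap(),np.round(robot.current_contact_force(),2),np.round(robot.current_joint_positions(),1),robot.current_time_s(),pos())
S=vision.grab_frame("side")
save(cv2.resize(S[130:290,300:440],None,fx=4,fy=4,interpolation=cv2.INTER_CUBIC),"lift2.png")
E
```

```text
False [0.00242814 0.02292344 0.27712558]
gap 0.11700663139445601 107.58024573326111 [-0.13900708  0.18164361  4.87341354] [ 0.45633361 -0.01558339  0.0947355 ]
0.11896086612062735 [-0.77 -0.19 -1.  ] [-35.9  11.8  41.5 107.9  -8.6  63.8 -68. ] 12.6917 [ 0.45449373 -0.01551015  0.17886299]
```

View pics/lift2.png

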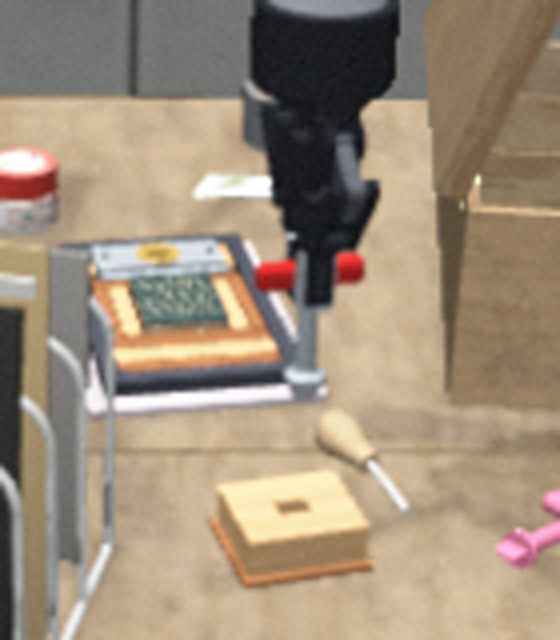

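The key is lifted: handle at crop (311,270), tang hanging straight, stand hole empty at (293,507). Next I'll carry it over the socket and push it home with force control.

```bash
python3 - <<'E'
from m import *
X=[.5282,-.3722]
line(X+[.16],13.2,velocity=.3)
line(X+[.115],13.2,velocity=.15); robot.pause(.2)
print(pos(),np.round(robot.current_contact_force(),2),np.round(robot.current_torque(),2),np.round(robot.current_joint_positions(),1))
S=vision.grab_frame("side");cv2.imwrite("pics/hov.png",S[:,:,::-1])
r=line(X+[.0875],13.2,velocity=.025,f_stop=12)
print(r,pos(),np.round(robot.current_contact_force(),2),np.round(robot.current_torque(),2),robot.current_time_s())
E
```

```text
[ 0.52900872 -0.37286082  0.11657   ] [ 0.79 -0.53 -1.09] [-0.05  0.04 -0.02] [  9.   39.2  40.4  81.8 -26.2  68.4 -24.2]
False [ 0.52817964 -0.37210809  0.08837029] [-1.97  2.2   5.24] [0.51 0.62 0.  ] 16.0583
```

It's at home depth (TCP z .0884, expected .0882). I'll press lightly, then turn in steps while watching the moment.

```bash
python3 - <<'E'
from m import *
X=[.5282,-.3722]
r=line(X+[.0862],13.2,velocity=.02,f_stop=12);p=pos();print(r,p,np.round(robot.current_contact_force(),1))
z=min(p[2],.0880)
for y in list(np.arange(23,84,10))+[87,90,93,96,99,102]:
    robot.move_to([X[0],X[1],z-DZ],[180,0,float(y)])
    t=np.array(robot.current_torque());f=np.array(robot.current_contact_force());p=pos();e=robot.current_eef_rot()[2]
    print(y,round(e,1),np.round(t,2),np.round(f,1),p.round(4),round(robot.current_time_s(),2))
    if abs(t[2])>1.2 or np.linalg.norm(f)>40: break
E
```

```text
False [ 0.52834244 -0.37229319  0.08829371] [-2.7  2.7 10.2]
23 22.8 [ 0.8   0.55 -0.02] [-1.6  3.5  5.7] [ 0.5281 -0.3716  0.0884] 16.57
33 32.7 [ 0.9   0.59 -0.07] [-1.5  3.3  5.9] [ 0.5283 -0.3717  0.0884] 16.85
43 42.6 [ 0.87  0.53 -0.13] [-2.7  3.4  5.3] [ 0.5285 -0.3717  0.0884] 17.12
53 52.5 [ 0.85  0.4  -0.15] [-2.   3.2  5.3] [ 0.5288 -0.3717  0.0884] 17.4
63 62.5 [ 0.86  0.39 -0.13] [-1.3  4.1  6.9] [ 0.5289 -0.3716  0.0884] 17.68
73 72.5 [ 0.95  0.29 -0.12] [-0.4  3.9  6.1] [ 0.5291 -0.3715  0.0884] 17.95
83 82.5 [ 1.01  0.26 -0.13] [-0.6  3.4  5.9] [ 0.5293 -0.3714  0.0884] 18.23
87 86.5 [ 0.97  0.21 -0.19] [-1.   3.8  6.6] [ 0.5294 -0.3713  0.0884] 18.48
90 89.5 [ 1.    0.22 -0.2 ] [-2.   4.4  5.3] [ 0.5294 -0.3713  0.0884] 18.73
93 92.5 [ 0.96  0.21 -0.21] [-1.7  2.4  6.3] [ 0.5294 -0.3712  0.0883] 18.98
96 95.5 [ 1.01  0.15 -0.14] [-0.4  3.7  6.5] [ 0.5295 -0.3711  0.0884] 19.23
99 98.5 [ 0.99  0.18 -0.19] [-0.4  4.   6.3] [ 0.5295 -0.3711  0.0884] 19.48
102 101.5 [ 0.97  0.12 -0.22] [-0.4  3.7  6.3] [ 0.5295 -0.371   0.0884] 19.73
```

No stop yet, with a steady 0.2 N m that matches the socket's friction. I'll keep turning.

```bash
python3 - <<'E'
from m import *
X=[.5282,-.3722];z=.0878
for y in range(105,131,3):
    robot.move_to([X[0],X[1],z-DZ],[180,0,float(y)])
    t=np.array(robot.current_torque());f=np.array(robot.current_contact_force());p=pos();e=robot.current_eef_rot()[2]
    print(y,round(e,1),np.round(t,2),np.round(f,1),p.round(4),round(robot.current_time_s(),2),round(robot.current_finger_gap(),3))
    if abs(t[2])>.9 or np.linalg.norm(f)>40: break
T=vision.grab_frame("top");S=vision.grab_frame("side");cv2.imwrite("pics/t1.png",T[:,:,::-1]);cv2.imwrite("pics/s1.png",S[:,:,::-1])
E
```

```text
105 104.4 [ 1.12  0.26 -0.33] [-1.2  3.5  5.3] [ 0.5296 -0.371   0.0884] 19.98 0.117
108 107.4 [ 1.11  0.22 -0.51] [-0.2  4.9  7.6] [ 0.5295 -0.3711  0.0883] 20.23 0.114
111 110.3 [ 1.16  0.19 -0.71] [-0.7  3.5  7.2] [ 0.5295 -0.3711  0.0883] 20.48 0.118
114 113.3 [ 1.16  0.2  -0.93] [-0.1  4.2  6.9] [ 0.5294 -0.371   0.0883] 20.73 0.116
```

The stop is reached at yaw about 104°, with the moment rising to 0.93 N m. I'll back off to the middle of the play, draw the key straight out and return it to the stand.

```bash
python3 - <<'E'
from m import *
X=[.5282,-.3722]
for y in(106.,98.): robot.move_to([.5286,-.3717,.0882-DZ],[180,0,y])
print(np.round(robot.current_torque(),2),np.round(robot.current_contact_force(),1),pos())
line([.5286,-.3717,.112],velocity=.08); print("lift",np.round(robot.current_contact_force(),1),pos())
line([.5286,-.3717,.19],velocity=.2)
robot.move_to([.4555,-.0155,.19-DZ],[180,0,13.2])
line([.4555,-.0155,.125],velocity=.2);robot.pause(.2);print(pos(),np.round(robot.current_contact_force(),1))
r=line([.4555,-.0155,.0935],velocity=.05,f_stop=8)
print(r,pos(),np.round(robot.current_contact_force(),1),np.round(robot.current_torque(),2),robot.current_time_s(),np.round(robot.current_joint_positions(),1))
S=vision.grab_frame("side");T=vision.grab_frame("top")
c=np.hstack([cv2.resize(T[240:262,430:462],None,fx=12,fy=12,interpolation=cv2.INTER_CUBIC),cv2.resize(S[180:312,300:400],(200,264))]);c2=cv2.resize(S[165:285,310:430],None,fx=4,fy=4,interpolation=cv2.INTER_CUBIC);save(c2[:480,:400],"a.png")
h=np.zeros((480,800,3),np.uint8);h[:,:400]=c2[:,:400];h[:264,400:784]=c[:,:384];save(h,"chk.png")
E
```

```text
[ 0.9   0.07 -0.08] [-0.5  3.2  5. ] [ 0.52968869 -0.37111     0.08835164]
lift [-0.2 -0.2 -1.1] [ 0.52822341 -0.37309826  0.11272326]
[ 0.4570922  -0.01563136  0.12649731] [-0.5  0.1 -0.4]
True [ 0.45464358 -0.01532638  0.09477213] [-0.8  0.5  5.3] [-0.03  0.16 -0.02] 25.4083 [-24.8  17.2  29.5 113.8 -10.7  51.8 -66.5]
```

View pics/chk.png

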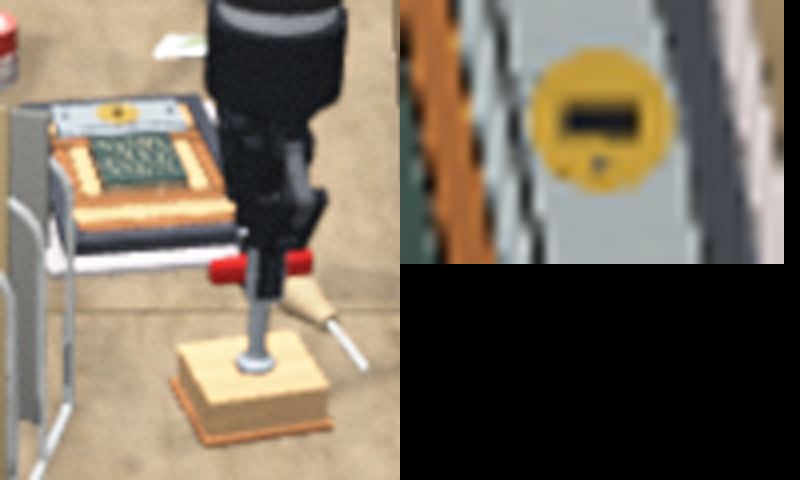

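The slot now lies about 80° from where it started, at yaw about 90°, so the quoin is released. The key sits with its collar on the stand at crop (255,362). I'll release it, re-measure the block, and touch the table with the jaws at 61 mm to learn how deep the tips reach there.

```bash
python3 - <<'E'
from m import *
fingers.gripper_to(0.4); print(np.round(robot.current_contact_force(),1))
p=pos(); line([p[0],p[1],.16],velocity=.15)
fingers.gripper_to(0.71)
line([.515,-.115,.16],velocity=.3)
robot.move_to([.515,-.115,.10-DZ],[180,0,99.])
line([.515,-.115,.04],velocity=.2,f_stop=8)
r=line([.515,-.115,-.005],velocity=.03,f_stop=5)
print("touch",r,pos(),np.round(robot.current_contact_force(),1),robot.current_finger_gap())
line([.515,-.115,.16],velocity=.3)
S=vision.grab_frame("side")
rs=mask_c(S,red,(340,215,60,45));print("key side",rs[:2])
T=vision.grab_frame("top");cv2.imwrite("pics/t2.png",T[:,:,::-1])
for l,c in(("block","top"),("key","top")): print(l,[(round(r["p"],2),np.round(r["rect"],1).tolist()) for r in recognise(l,c)[:3]])
try:
    g,n,pp=mask_c(T,lambda r,g,b:(g>r+12)&(r<110)&(g<140),(400,238,40,32));w=np.array([at_z("top",q,.029)[:2] for q in pp])*1000
    print("green",g,n,at_z("top",g,.029),cv2.minAreaRect(np.float32(w)))
except Exception as e: print(e)
print(robot.current_time_s(),np.round(robot.current_joint_positions(),1))
E
```

```text
[ 0.1 -0.8  0.5]
touch True [ 0.51489467 -0.11495843  0.01179268] [-2.1 -0.1  5.1] 0.7100302899483705
key side (array([375.09022556, 231.66917293]), 133)
block [(0.57, [418.5, 254.3, 28.0, 21.0]), (0.37, [321.3, 273.0, 29.8, 30.2])]
key [(0.65, [273.9, 272.2, 20.0, 28.6]), (0.47, [320.1, 273.9, 8.8, 21.2]), (0.38, [317.6, 323.4, 16.8, 11.9])]
green [417.93129771 253.96692112] 393 [ 0.51504119 -0.29074096  0.029     ] ((515.3157958984375, -290.8893127441406), (56.70964813232422, 71.94510650634766), 9.024026870727539)
30.8917 [-1.  19.5 15.  98.3 -5.5 63.3 24.7]
```

The key stands in place, and the tip reach at 61 mm opening is 11.8 mm. The block is at (.5152, -.2908), yaw 9°. Now I'll take the block.

```bash
python3 - <<'E'
from m import *
B=[.5153,-.2911]
fingers.gripper_to(0.82,40)
line(B+[.12],99.,velocity=.3)
line(B+[.05],99.,velocity=.2);robot.pause(.15);print(pos())
r=line(B+[.0335],99.,velocity=.04,f_stop=6);robot.pause(.1)
print(r,pos(),np.round(robot.current_contact_force(),1))
fingers.gripper_to(0.0,45);robot.pause(.2)
print("gap",robot.current_finger_gap(),robot.current_gripper_force(),np.round(robot.current_contact_force(),1),pos())
q=pos();r=line([q[0],q[1],q[2]+.012],velocity=.04,f_stop=15);robot.pause(.1)
print("up",r,pos(),robot.current_finger_gap(),np.round(robot.current_contact_force(),1))
if not r:
    line([q[0],q[1],.19],velocity=.15)
    print(robot.current_finger_gap(),robot.current_gripper_force(),np.round(robot.current_contact_force(),1))
    S=vision.grab_frame("side");T=vision.grab_frame("top");cv2.imwrite("pics/s3.png",S[:,:,::-1]);cv2.imwrite("pics/t3.png",T[:,:,::-1])
    print([(round(r["p"],2),np.round(r["rect"],1).tolist()) for r in recognise("block","side")[:3]])
print(robot.current_time_s(),np.round(robot.current_joint_positions(),1))
E
```

```text
[ 0.51718854 -0.29151215  0.05215924]
False [ 0.51539225 -0.29125133  0.03355158] [-0.6  0.6 -0.3]
gap 0.6804843637732143 48.785576820373535 [ 0.3 -0.1  3.7] [ 0.51593556 -0.29150307  0.03417307]
up False [ 0.5157808  -0.29105769  0.04597182] 0.6856621391218611 [-0.3 -0.8 -0.8]
0.6825526558147349 48.7467759847641 [ 0.3 -0.3  0.3]
[]
35.4833 [15.  25.4 18.3 85.5 -8.2 70.5 43.4]
```

The block is held (gap .68) and lifted freely. I'll carry it over to the tray and set it down slowly.

```bash
python3 - <<'E'
from m import *
C=[.4613,.3117]
line([.49,.0,.19],95.,velocity=.25)
line(C+[.19],91.6,velocity=.25)
print(robot.current_finger_gap(),robot.current_time_s(),np.round(robot.current_joint_positions(),1))
line(C+[.06],velocity=.15)
line(C+[.036],velocity=.06);robot.pause(.2)
print(pos(),robot.current_finger_gap(),np.round(robot.current_contact_force(),1))
r=line(C+[.0265],velocity=.015,f_stop=3);robot.pause(.1)
print(r,pos(),np.round(robot.current_contact_force(),1))
S=vision.grab_frame("side")
print([(round(r["p"],2),np.round(r["rect"],1).tolist()) for r in recognise("block","side")[:3]],proj("side",C+[.013]),robot.current_time_s())
E
```

```text
0.685155519527897 38.2 [-37.   20.7   1.8  91.   -0.6  68.4 -33.6]
[0.4616327  0.31197547 0.03634295] 0.6839222626714291 [ 0.2  0.3 -0.5]
True [0.46132907 0.31167354 0.02917927] [-0.9 -0.2  4. ]
[] [382.95679246 362.28144367] 40.6583
```

Contact came at z = .0292, exactly where expected with the block on the tray floor. I'll release, retreat and verify.

```bash
python3 - <<'E'
from m import *
fingers.gripper_to(0.85); p=pos()
line([p[0],p[1],.09],velocity=.1); line([p[0],p[1],.25],velocity=.3)
robot.move_to([.33,.42,.25-DZ],[180,0,91.6]); robot.pause(.3)
T=vision.grab_frame("top")
for l in("block","key","stand"): print(l,[(round(r["p"],2),np.round(r["rect"],1).tolist()) for r in recognise(l,"top")[:4]])
S=vision.grab_frame("side")
for l in("block","key"): print(l,[(round(r["p"],2),np.round(r["rect"],1).tolist()) for r in recognise(l,"side")[:4]])
gr=lambda r,g,b:(g>r+12)&(r<110)&(g<140)
try:
    g,n,pp=mask_c(T,gr,(175,235,70,75));w=np.array([at_z("top",q,.024)[:2] for q in pp])*1000
    g2,n2,_=mask_c(S,gr,(335,335,95,60));print("green",n,n2,tri(g,g2),cv2.minAreaRect(np.float32(w)))
except Exception as e: print(e)
k,n,_=mask_c(T,red,(300,250,40,50));k2,n2,_=mask_c(S,red,(340,215,60,45));print("key",tri(k,k2),n,n2)
a=cv2.imread("pics/top0.png")[:,:,::-1].astype(int);d=cv2.morphologyEx((np.abs(a-T.astype(int)).sum(2)>90).astype(np.uint8),cv2.MORPH_OPEN,np.ones((3,3)))
nn,l,s,c=cv2.connectedComponentsWithStats(d);print([x[:5].tolist() for x in s[1:] if x[4]>12])
print(robot.current_time_s(),robot.current_contact_force())
E
```

```text
block [(0.88, [208.6, 274.9, 25.6, 19.7])]
key [(0.78, [274.5, 269.2, 21.8, 29.1]), (0.7, [324.5, 332.1, 29.2, 30.1]), (0.47, [486.4, 212.9, 21.5, 24.5]), (0.21, [208.4, 273.1, 28.9, 19.5])]
stand [(0.82, [321.7, 274.6, 32.6, 31.6])]
block [(0.64, [383.7, 366.3, 41.2, 34.8])]
key [(0.7, [372.1, 300.3, 40.6, 24.8]), (0.54, [374.7, 241.8, 25.4, 37.1]), (0.5, [437.9, 261.8, 26.7, 19.3])]
green 404 554 (array([0.46067465, 0.31328029, 0.01579139]), np.float64(0.001867996454672178)) ((461.31109619140625, 311.14385986328125), (57.27725601196289, 71.43028259277344), 1.3043296337127686)
key (array([ 0.45380946, -0.0160921 ,  0.09318183]), np.float64(0.0015446406909097648)) 87 134
[[404, 242, 30, 25, 599], [263, 256, 22, 36, 274], [194, 261, 28, 22, 598], [5, 297, 193, 183, 8950], [300, 309, 18, 15, 82], [311, 317, 5, 7, 26], [46, 322, 13, 12, 87], [316, 323, 22, 23, 166], [37, 349, 6, 5, 21], [132, 373, 6, 4, 20], [0, 381, 4, 4, 13], [143, 382, 115, 98, 2041], [89, 390, 9, 6, 38], [105, 393, 48, 37, 1032], [0, 399, 40, 28, 479], [18, 402, 7, 8, 45], [25, 413, 6, 3, 18], [37, 417, 39, 30, 777], [0, 419, 20, 18, 203], [306, 437, 14, 12, 89], [299, 446, 14, 12, 84], [82, 450, 18, 19, 193], [277, 453, 5, 4, 16], [65, 455, 17, 12, 139], [109, 455, 5, 3, 15], [332, 455, 15, 15, 96], [104, 460, 11, 12, 84], [261, 461, 5, 5, 20], [136, 468, 4, 5, 18], [147, 469, 15, 11, 88], [254, 476, 10, 4, 32], [213, 478, 9, 2, 18]]
43.7667 [ 0.22089162 -0.61945058 -0.72616319]
```

The job's items are all in place, but the pink look-alikes show a change from the first picture. I'll check in the saved frames when that happened.

```bash
python3 - <<'E'
from m import *
save(vision.grab_frame("top"),"t4.png");save(vision.grab_frame("side"),"s4.png")
pk=lambda r,g,b:(r>150)&(r-g>60)&(b-g>20)
for f in("top0","t1","t2","t3","t4"):
    i=cv2.imread(f"pics/{f}.png")[:,:,::-1]
    o=[]
    for roi in((255,245,40,55),(295,300,50,50)):
        try: c,n,p=mask_c(i,pk,roi);o.append((c.round(1),n,p.min(0),p.max(0)))
        except Exception: o.append(None)
    print(f,o)
for f in("side0","hov","s1","s3","s4"):
    i=cv2.imread(f"pics/{f}.png")[:,:,::-1]
    o=[]
    for roi in((340,280,70,40),(405,230,60,50)):
        try: c,n,p=mask_c(i,pk,roi);o.append((c.round(1),n,p.min(0),p.max(0)))
        except Exception: o.append(None)
    print(f,o)
E
```

```text
top0 [(array([274.1, 288.6]), 96, array([263, 286]), array([284, 293])), (array([308.6, 315.5]), 101, array([300, 309]), array([317, 323]))]
t1 [(array([274.4, 266.7]), 195, array([264, 256]), array([284, 285])), (array([324. , 332.5]), 204, array([311, 317]), array([338, 346]))]
t2 [(array([274.4, 266.6]), 194, array([264, 256]), array([284, 285])), (array([316.3, 322.9]), 67, array([311, 317]), array([322, 331]))]
t3 [(array([274.4, 266.6]), 194, array([264, 256]), array([284, 285])), (array([324.1, 332.5]), 205, array([311, 317]), array([338, 346]))]
t4 [(array([274.4, 266.7]), 195, array([264, 256]), array([284, 285])), (array([324.1, 332.5]), 204, array([311, 317]), array([338, 346]))]
side0 [(array([368.8, 298.8]), 307, array([353, 291]), array([393, 310])), (array([425.2, 253.6]), 264, array([416, 239]), array([437, 274]))]
hov [(array([368.7, 298.9]), 305, array([353, 291]), array([393, 310])), (array([440.2, 261.9]), 228, array([425, 253]), array([457, 271]))]
s1 [(array([368.7, 299. ]), 302, array([353, 291]), array([393, 310])), (array([440.2, 261.9]), 230, array([425, 253]), array([457, 271]))]
s3 [(array([368.7, 298.9]), 300, array([353, 291]), array([393, 310])), (array([440.2, 261.9]), 228, array([425, 253]), array([457, 271]))]
s4 [(array([368.8, 299.2]), 247, array([353, 291]), array([393, 310])), (array([439.4, 261.9]), 211, array([424, 253]), array([454, 271]))]
```

The pink look-alikes tipped over on their own in the first seconds, when the real fingertips were still over 10 cm up. They have lain still since. Handing in.

```bash
python3 -c "
from station import workorder,robot
print(workorder.close_job(),robot.current_time_s())"
```

```text
the job is handed in; nothing more can be done
the job is handed in; nothing more can be done
```

The job is handed in at about 44 s: the quoin was turned to its stop, the key is back upright in its stand, and the freed block lies flat, face up, in the tray; the two pink look-alike keys shifted early on, apparently by tipping over by themselves, and I left them where they lay.

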